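# Put the soup bowl on the table warmer and click it on

### The job

Set the round-bottomed lidded soup bowl down in the warmer's dished ring so that it rests upright and fully home there, and let go of it; then switch the warmer on by turning its bar knob clockwise until it clicks over into the on position and stays there. Carry the bowl upright and set it down without dropping it, and leave the other things on the table where they are.

Things in the scene. Friction and masses are not known exactly. Their poses are not given: they have to be found in the camera images.
- bowl: Ivory ceramic soup bowl, lid clipped on (one rigid piece), 0.4 to 0.7 kg, round, 125 mm across, 114 mm tall. Underside: ball of 60 mm radius with a flat foot 44 mm across. Centred on the lid an upright round wooden knob, 30 mm diameter, 75 to 114 mm above the foot: grip from above at any yaw, TCP 98 mm above the foot. Origin: centre of the foot's underside; starts upright on the table (z = 0).
- warmer: Grey low table warmer, fixed: a flat box 170 mm (x) by 310 mm (y), top panel 45 mm above the table. Origin: under its centre, on the table; x points away from the robot, y along its length, both turned by its yaw. On the panel at y = +75 mm an steel dished ring (124 mm outside, rim 73 mm above the table, 45 degree funnel inside); at y = -85 mm a black bar knob.
- seat (a point): Point on the dished ring's axis, 50 mm above the table: the bowl's origin comes here (within about 1 mm) when it is fully home. The ball-shaped underside centres itself in the ring; the foot does not reach the ring's floor.
- knob_grip (a point): On the warmer knob's upright axis, 76 mm above the table (31 above the panel): put the TCP here. The knob is an upright bar 60 mm long (this point's x), 16 mm thick (y), top 46 mm above the panel, on a disc 64 mm across and 8 mm high. A white line on the bar's top marks its -x end. The point turns with the knob.
- knob (a joint): Knob angle (rad): 0 = off (bar along the warmer's x, white line towards the robot), growing clockwise seen from above (white line moves towards the ring); on = 1.2, the stop. A spring detent resists with at most 0.25 N m up to 0.6 rad: let go before that, it springs back to off; past it, it clicks over by itself to 1.2 and stays.
- dish: Bystander: flat-bottomed oblong lidded dish of the same ware, 92 mm (x) by 148 mm (y), 110 mm tall, with the same wooden knob. Not for the warmer. Origin: centre of its underside.
- mug: Bystander: steel mug 84 mm across, 70 mm tall, handle at its +y. Origin: centre of its underside.
- sauce_bottle: Bystander: red bottle 60 mm across, 190 mm tall. Origin: centre of its underside.
- spoon: Bystander: spoon 170 mm long lying along its x axis. Origin: about its middle.
- coaster: Bystander: brass disc 90 mm across, 6 mm thick. Origin: centre of its underside.
There are look-alikes about, which are no part of the job. What is shaped like the bowl but yellow is not meant.

How it is judged:
By the outcome, as a careful person would: the job done as asked, in the order asked, and still so for the second after the job is handed in, with the robot touching nothing.
It also fails if it takes over 56 s, if anything falls off the work surface, if the arm or the gripper's body presses on something with over 40 N, if the wrist force passes 120 N, or if a joint passes its speed limit or range.

### The arm

A 6-joint arm with a two-finger parallel gripper is mounted at the origin on the work surface. World frame = base frame: x ahead of the robot, y to its left, z up, the work surface at z = 0. Lengths are in mm, angles in rad, forces in N, time in s.
With the tool pointing down it reaches from about 275 to 1000 mm from the base axis. Payload 8.4 kg.
Tool frame: the origin (TCP) lies between the finger pads, 19 mm behind the fingertips; this is the grasp point; z points along the fingers, y is the line along which they close (so a half turn about z gives the same grasp; the last joint's range is limited). The gripper opens to 85 mm and grips with 20 to 120 N. Pads are 22 mm wide; open, the fingers measure 114 mm over their backs; the gripper's body (76 mm by 85 mm) begins 54 mm behind the grasp point. The pads swing forward as they close: fully open they stand 13 mm farther back than shut.
Start: joints at [1.138, 0.353, 1.633, -0, 1.155, -0.002], TCP at [260.998, 567.898, 249.981] pointing down, gripper open.
Joint ranges: [-2.63, 2.63], [-0.92, 2.1], [0.06, 2.66], [-1.3, 4.44], [0, 2.69], [-3.02, 3.02]. Speed limits (rad/s): [2.22, 2.22, 2.79, 3.14, 3.14, 3.14].

### API

Orientations are given as [roll, pitch, yaw] about the fixed x, y, z axes, in that order (R = Rz(yaw) Ry(pitch) Rx(roll)).
In Python, from rig import sensors, grab_frame, camera_params, order gives the robot as it stands. The module is installed in compiled form; this text tells all that it offers.
- The arm moves only by the tool move_arm, never from a script. Its argument "motion" is a list of rows, each a list of 7 numbers: the turn, a rotation vector about the tool's x, y, z in fractions of the full range, 1 being 2 rad, then the shift along the tool's x, y, z in a scale on which 1.0 is 0.8 m, then the finger opening in m, from 0 to 0.0854. A call has 1 to 8 rows; each row is the pose to reach, as a shift and turn from the pose commanded when the call began, along the tool's axes at that moment; what a row does not reach only later rows make up. A row lasts 1/8 s, in which the tool goes at most 62.5 mm and 10.7 degrees, less where a joint would pass 70% of its speed; a pose out of reach is approached as far as the arm can. A call with a gripper value outside its range is refused whole. The fingers move at their own pace and stop on an object; "grip_force" is the grip in N (left out, the last holds). Time passes only in rows, so rows that repeat a pose let the fingers close. It gives the time, the measured TCP pose, the force, the opening and the grip force at its end, in the units of the state.
- sensors.sense(): the state, without advancing time (a new reading comes with each control period).
- grab_frame(name): name is "side" or "top" or "wrist"; returns (picture, depth): 480x640x3 uint8, red, green, blue; 480x640 float32, mm along the optical axis (not along the pixel's ray), 0 where there is no reading.
- camera_params(name): a dict with "camera_matrix" (3x3 intrinsics, pixels), "world_from_camera" (4x4, takes a point from camera to world coordinates). Camera axes: x right, y down, z forward; pixel columns grow to the right and rows downward; lengths in mm; the calibration is good to about 2 mm. A picture is of the moment at which its call begins: read the wrist's pose just before it. camera_params takes no time and is no camera call; for the wrist camera it gives the pose at the moment of the call.
- order.sign_off(): hands the job in; it is judged then, once.
The state is a dict: "clock": time; "qpos": joint angles; "qvel": joint speeds; "joint_efforts": joint torques, N m; "eef_pos": TCP position; "tcp_rot": TCP orientation; "contact_force": force on the tool from outside, world axes, zero at the start; "wrist_torque": the same for the moment, N m; "opening": opening from 0.0 (shut) to 1.0 (fully open); "grasp_force": force on a finger pad.
Only numpy, scipy, OpenCV 4.12 (cv2) and the standard library are available. Lean on these libraries where they do the work, as an engineer would, in place of code of your own. Each camera call takes 0.05 s, during which the arm holds its last target. There are 200 camera calls.

## Working session

There is one attempt and no reset: what is moved stays moved. The work goes in short steps, Python scripts to look and compute and a tool call to move; the robot and the scene stay as the last step left them, time stands still between calls to the robot, and variables do not carry over. Pictures are saved under pics/ and viewed, at most 10 in all, crops included, and the job is handed in when it is done.

Besides the shell and the picture viewer there is one more tool, called after "Emit:" as name(argument=value, ...) on one line, values as JSON. move_arm: Moves the arm, as the interface text tells. Its arguments: {"type":"object","properties":{"motion":{"type":"array","items":{"type":"array","items":{"type":"number"}}},"grip_force":{"type":"number"}},"required":["motion"]}

```bash
mkdir -p pics; cat > h.py <<'E'
import numpy as np, cv2
from rig import sensors, grab_frame, camera_params, order
def save(n,im): cv2.imwrite('pics/'+n+'.png',im[:,:,::-1])
def cloud(name):
    p=camera_params(name); im,d=grab_frame(name)
    K=p['camera_matrix'];T=np.array(p['world_from_camera'])
    v,u=np.mgrid[:480,:640]; K=np.array(K)
    P=np.stack([(u-K[0,2])/K[0,0]*d,(v-K[1,2])/K[1,1]*d,d],-1)
    W=P@T[:3,:3].T+T[:3,3]; W[d==0]=np.nan
    return im,W
E
python3 - <<'E'
from h import *
for n in('top','side'):
    im,W=cloud(n); save(n+'1',im); np.savez(n+'1.npz',im=im,W=W)
    print(camera_params(n))
print(sensors.sense())
E
```

```text
{'camera_matrix': array([[435.77907548,   0.        , 320.53386882],
       [  0.        , 435.77907548, 243.87955316],
       [  0.        ,   0.        ,   1.        ]]), 'world_from_camera': array([[ 9.00219048e-02, -9.68080186e-01,  2.33916244e-01,
         2.88922727e+02],
       [-9.95932444e-01, -8.84048839e-02,  1.74110148e-02,
         7.43603835e+01],
       [ 3.82408004e-03, -2.34532150e-01, -9.72100842e-01,
         8.62768628e+02],
       [ 0.00000000e+00,  0.00000000e+00,  0.00000000e+00,
         1.00000000e+00]])}
{'camera_matrix': array([[603.33427053,   0.        , 321.83064972],
       [  0.        , 603.33427053, 236.49305096],
       [  0.        ,   0.        ,   1.        ]]), 'world_from_camera': array([[ 9.89525788e-01, -8.48506039e-02,  1.16786515e-01,
         3.49798007e+02],
       [-1.44355441e-01, -5.78988029e-01,  8.02455213e-01,
        -8.44137774e+02],
       [-4.70815112e-04, -8.10908896e-01, -5.85172232e-01,
         7.45266433e+02],
       [ 0.00000000e+00,  0.00000000e+00,  0.00000000e+00,
         1.00000000e+00]])}
{'clock': 0.1, 'qpos': array([ 1.13760414e+00,  3.53568325e-01,  1.63408058e+00, -5.78386926e-06,
        1.15520150e+00, -2.40010835e-03]), 'qvel': array([-0.00049103, -0.00240518, -0.00257631,  0.00074501,  0.00185951,
       -0.00066102]), 'joint_efforts': array([-5.06989618e-04, -6.06351542e+01, -3.42815709e+01, -2.39701503e-04,
        4.06358638e-03,  4.86945601e-05]), 'eef_pos': array([260.82106358, 567.51855391, 249.33443173]), 'tcp_rot': array([-3.14033489e+00,  2.26982708e-06,  2.71080292e+00]), 'contact_force': array([-0.21529965, -0.37300446, -0.02776189]), 'wrist_torque': array([-0.01111744,  0.04926426,  0.04257267]), 'grasp_force': 0.0, 'opening': 0.9989109663882119}
```

View pics/top1.png

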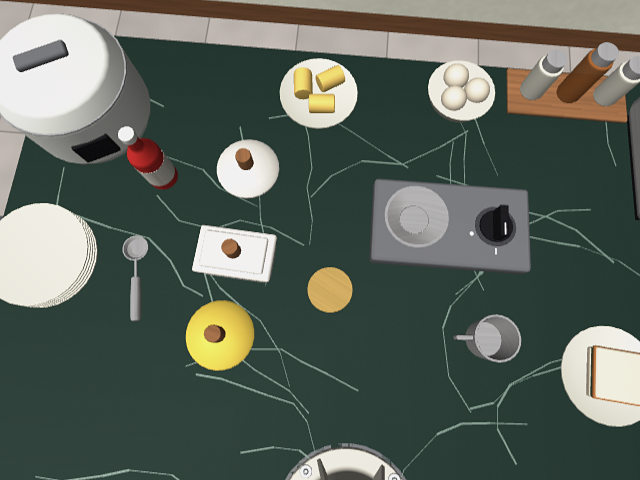

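View pics/side1.png

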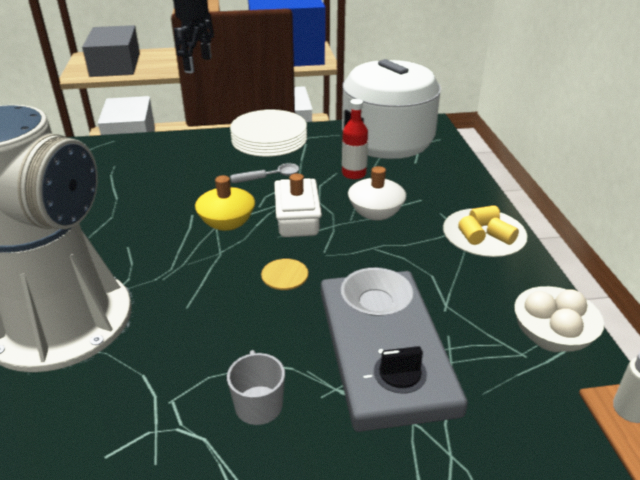

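The top view shows three lidded items: a white round one at (248,165), a white oblong one at (232,250) and a yellow round one at (220,335). The bowl is the first: it is ivory and round, the second is the oblong dish, and the third is the yellow look-alike. The warmer has its ring at (416,216) and its knob at (497,225). The side view agrees: bowl at (377,195), ring at (377,290), knob at (402,362).

```bash
cat > m.py <<'E'
from h import *
def circ(p):
    A=np.c_[2*p[:,0],2*p[:,1],np.ones(len(p))]; s=np.linalg.lstsq(A,(p[:,:2]**2).sum(1),rcond=None)[0]
    return s[0],s[1],np.sqrt(s[2]+s[0]**2+s[1]**2)
for n,bb,wb in(('top',(205,130,290,205),(360,165,540,285)),('side',(340,160,415,225),(310,260,475,430))):
    z=np.load(n+'1.npz'); im,W=z['im'],z['W']; hsv=cv2.cvtColor(im,cv2.COLOR_RGB2HSV)
    def sub(b): 
        s=np.s_[b[1]:b[3],b[0]:b[2]]; return W[s].reshape(-1,3),hsv[s].reshape(-1,3).astype(int)
    P,H=sub(bb)
    k=(H[:,1]>90)&(H[:,0]<20)&(P[:,2]>60)
    t=P[k]; top=t[t[:,2]>108]
    print(n,'knob pts',k.sum(),'zmax',np.nanmax(t[:,2]),'top mean',top.mean(0),len(top), cv2.minEnclosingCircle(top[:,:2].astype(np.float32)))
    w=P[(H[:,1]<60)&(P[:,2]>20)]; print(' bowl z',w[:,2].min(),w[:,2].max(),cv2.minEnclosingCircle(w[:,:2].astype(np.float32)), w.mean(0))
    P,H=sub(wb)
    pan=P[(abs(P[:,2]-45)<5)&(H[:,2]>60)]; print(' panel',cv2.minAreaRect(pan[:,:2].astype(np.float32)),np.median(pan[:,2]))
    rim=P[(P[:,2]>70)&(P[:,2]<78)&(H[:,2]>80)]; print(' rim',circ(rim),len(rim),rim[:,2].mean(), cv2.minEnclosingCircle(rim[:,:2].astype(np.float32)))
    kn=P[(P[:,2]>86)]; print(' bar',len(kn),kn[:,2].max(),cv2.minAreaRect(kn[:,:2].astype(np.float32)),kn.mean(0))
    wl=P[(P[:,2]>85)&(H[:,2]>150)]; print(' line',len(wl),wl.mean(0) if len(wl) else '')
    if n=='top': save('crop1',np.hstack([cv2.resize(im[130:290,180:290],None,fx=3,fy=3),cv2.resize(im[165:285,440:540],(400,480))]))
E
python3 m.py
```

```text
top knob pts 280 zmax 116.87137414373353 top mean [625.26464534 247.37542131 112.56967654] 172 ((625.8792724609375, 247.5204620361328), 14.29150676727295)
 bowl z 43.50955172356669 114.67368736459605 ((627.1268920898438, 248.7337188720703), 63.231773376464844) [618.8749223  244.19729848  63.95235147]
 panel ((551.20166015625, -161.66217041015625), (168.62646484375, 307.9095153808594), 0.6780606508255005) 43.75400937578422
 rim (np.float64(551.466116680214), np.float64(-88.69657026350501), np.float64(57.42798765647252)) 625 71.73247633119354 ((557.9468994140625, -134.35162353515625), 108.1247787475586)
 bar 270 93.70193088158533 ((553.2229614257812, -246.23028564453125), (17.228425979614258, 60.00053787231445), 88.92741394042969) [ 552.56551522 -246.38760862   89.18852308]
 line 17 [ 534.60962619 -248.02571762   90.32661648]
side knob pts 257 zmax 116.60368472676384 top mean [627.71690806 243.90163974 112.28410185] 97 ((629.1173706054688, 246.93173217773438), 18.956945419311523)
 bowl z 20.260939925715434 92.99254482085632 ((612.7852172851562, 306.7934265136719), 127.15979766845703) [620.29188199 241.41839518  55.67538159]
 panel ((553.0809326171875, -164.8214569091797), (168.01129150390625, 310.6325378417969), 0.6733539700508118) 44.909764415874974
 rim (np.float64(552.4770299142186), np.float64(-89.10302018107791), np.float64(56.78670391906764)) 686 72.32524743437544 ((552.2281494140625, -87.78827667236328), 63.10078048706055)
 bar 382 94.98590021232155 ((554.436279296875, -249.20556640625), (60.119598388671875, 18.864288330078125), 2.1068379878997803) [ 554.24277782 -250.22770094   90.21682847]
 line 39 [ 538.25482171 -247.43132202   91.33233511]
```

```bash
python3 - <<'E'
from h import *
from scipy.spatial.transform import Rotation as R
s=sensors.sense(); print(R.from_euler('xyz',s['tcp_rot']).as_matrix().round(4))
E
```

```text
[[-9.086e-01  4.176e-01 -5.000e-04]
 [ 4.176e-01  9.086e-01 -1.100e-03]
 [-0.000e+00 -1.300e-03 -1.000e+00]]
```

View pics/crop1.png

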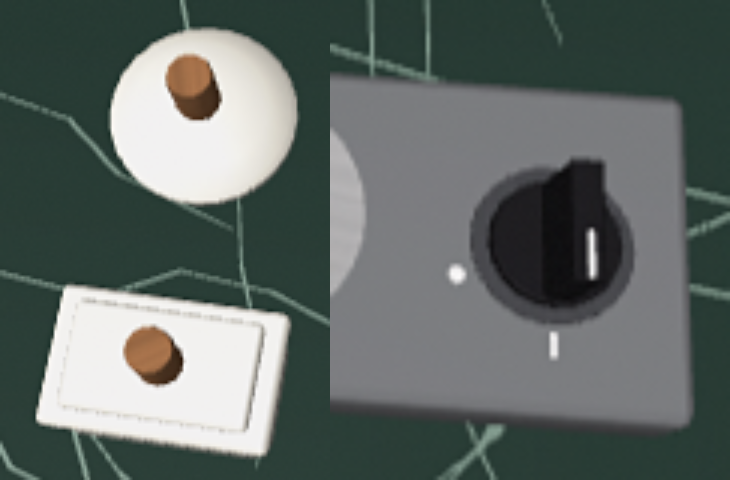

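The crop confirms both. The bowl is ivory with a round outline at (245,165), beside the oblong dish. The knob bar's white line points towards the robot, so it is off. The measurements hold up: bowl knob top about 114 mm at (626.5, 247.5), ring at (552, -89), warmer yaw about 0.012, knob at (553.5, -248).

Moving above the bowl.

The rows are not in the units I measure in: shifts go in shares of 0.8 m and turns go in shares of 2 rad. I convert before sending: -0.43 m is -0.5375, -0.392 m is -0.49.

Emit:
move_arm(motion=[[0, 0, 0, -0.0625, -0.0185, 0.0063, 0.085], [0, 0, 0, -0.1313, -0.0389, 0.0138, 0.085], [0, 0, 0, -0.2, -0.0593, 0.0213, 0.085], [0, 0, 0, -0.2725, -0.0808, 0.0288, 0.085], [0, 0, 0, -0.345, -0.1023, 0.0363, 0.085], [0, 0, 0, -0.4175, -0.1238, 0.0438, 0.085], [0, 0, 0, -0.49, -0.145, 0.0513, 0.085], [0, 0, 0, -0.5375, -0.1593, 0.0563, 0.085]])

```text
clock: 1.1
eef_pos: [600.1, 270.3, 204.2]
tcp_rot: [-3.141, -0.0, 2.709]
contact_force: [-0.1, 1.0, -0.4]
opening: 0.999
grasp_force: 0.0
```

Emit:
move_arm(motion=[[0, 0, 0, -0.025, -0.0074, 0.0025, 0.085], [0, 0, 0, -0.045, -0.0133, 0.005, 0.085], [0, 0, 0, -0.045, -0.0133, 0.005, 0.085], [0, 0, 0, -0.045, -0.0133, 0.005, 0.085]])

```text
clock: 1.6
eef_pos: [626.0, 248.9, 201.1]
tcp_rot: [3.142, -0.0, 2.712]
contact_force: [0.3, -0.1, -0.3]
opening: 0.996
grasp_force: 0.0
```

```bash
cat >> h.py <<'E'
from scipy.spatial.transform import Rotation as R
def to(x,y,z):
    s=sensors.sense(); M=R.from_euler('xyz',s['tcp_rot'])
    print('t',s['clock'],'pos',s['eef_pos'].round(1),'rpy',s['tcp_rot'].round(4),'F',s['contact_force'].round(1),'open',round(s['opening'],3),'grip',s['grasp_force'],'q',s['qpos'].round(2))
    print('tool shift mm',M.inv().apply(np.array([x,y,z])-s['eef_pos']).round(1))
E
python3 -c "
from h import *
to(626.5,247.5,98)
im,W=cloud('wrist'); save('wrist1',im)
h=cv2.cvtColor(im,cv2.COLOR_RGB2HSV); m=(h[...,1]>90)&(h[...,0]<20)&(W[...,2]>108)&(W[...,2]<122)&(abs(W[...,0]-626)<40)&(abs(W[...,1]-247)<40)
p=W[m]; print(len(p),p.mean(0),cv2.minEnclosingCircle(p[:,:2].astype(np.float32)))"
```

```text
t 1.6 pos [626.  248.9 201.1] rpy [ 3.1415e+00 -5.0000e-04  2.7116e+00] F [ 0.3 -0.1 -0.3] open 0.996 grip 0.0 q [ 0.38  0.47  1.56  0.    1.1  -0.77]
tool shift mm [ -1.   -1.  103.1]
1515 [627.87423524 248.71974461 113.10867479] ((628.73681640625, 248.1387481689453), 14.632978439331055)
```

Converted, 0.103 m is 0.1288, 0.098 m is 0.1225.

Emit:
move_arm(motion=[[0, 0, 0, -0.0013, 0, 0.0375, 0.085], [0, 0, 0, -0.0019, -0.0006, 0.075, 0.085], [0, 0, 0, -0.0019, -0.0006, 0.1063, 0.085], [0, 0, 0, -0.0019, -0.0006, 0.1225, 0.085], [0, 0, 0, -0.0019, -0.0006, 0.1288, 0.085], [0, 0, 0, -0.0019, -0.0006, 0.1288, 0.085]])

```text
clock: 2.4
eef_pos: [628.1, 247.2, 98.5]
tcp_rot: [3.141, 0.0, 2.711]
contact_force: [-0.2, 0.1, 0.9]
opening: 0.997
grasp_force: 0.0
```

Emit:
move_arm(motion=[[0, 0, 0, 0, 0, 0, 0.04], [0, 0, 0, 0, 0, 0, 0.03], [0, 0, 0, 0, 0, 0, 0.02], [0, 0, 0, 0, 0, 0, 0.02], [0, 0, 0, 0, 0, 0, 0.02], [0, 0, 0, 0, 0, 0, 0.02]], grip_force=60)

```text
clock: 3.15
eef_pos: [628.4, 247.1, 98.6]
tcp_rot: [3.141, 0.001, 2.711]
contact_force: [-0.3, 1.4, 6.1]
opening: 0.336
grasp_force: 59.3
```

Converted, -0.11 m is -0.1375, -0.108 m is -0.135.

Emit:
move_arm(motion=[[0, 0, 0, 0, 0, -0.01, 0.02], [0, 0, 0, 0, 0, -0.0313, 0.02], [0, 0, 0, 0, 0, -0.0625, 0.02], [0, 0, 0, 0, 0, -0.0938, 0.02], [0, 0, 0, 0, 0, -0.1213, 0.02], [0, 0, 0, 0, 0, -0.135, 0.02], [0, 0, 0, 0, 0, -0.1375, 0.02], [0, 0, 0, 0, 0, -0.1375, 0.02]])

```text
clock: 4.15
eef_pos: [627.5, 246.6, 207.3]
tcp_rot: [-3.141, -0.001, 2.711]
contact_force: [-0.4, 0.3, -5.5]
opening: 0.337
grasp_force: 59.9
```

```bash
python3 -c "
from h import *
to(552,-89,208)"
```

```text
t 4.15 pos [627.5 246.6 207.3] rpy [-3.1407e+00 -8.0000e-04  2.7108e+00] F [-0.4  0.3 -5.5] open 0.337 grip 59.85468506813049 q [ 0.37  0.47  1.56 -0.    1.12 -0.77]
tool shift mm [ -71.5 -336.5   -0.5]
```

Emit:
move_arm(motion=[[0, 0, 0, -0.0038, -0.0175, 0, 0.02], [0, 0, 0, -0.0113, -0.0525, 0, 0.02], [0, 0, 0, -0.0206, -0.0975, 0, 0.02], [0, 0, 0, -0.0306, -0.1438, 0, 0.02], [0, 0, 0, -0.04, -0.19, 0, 0.02], [0, 0, 0, -0.05, -0.2363, 0, 0.02], [0, 0, 0, -0.06, -0.2825, 0, 0.02], [0, 0, 0, -0.07, -0.3288, 0, 0.02]])

```text
clock: 5.15
eef_pos: [567.4, -18.3, 207.8]
tcp_rot: [-3.141, -0.0, 2.71]
contact_force: [1.0, 0.2, -5.6]
opening: 0.333
grasp_force: 60.1
```

Converted, -0.0735 m is -0.0919, -0.068 m is -0.085.

Emit:
move_arm(motion=[[0, 0, 0, -0.0081, -0.0388, 0, 0.02], [0, 0, 0, -0.0144, -0.0675, 0, 0.02], [0, 0, 0, -0.0181, -0.085, 0, 0.02], [0, 0, 0, -0.0194, -0.0919, 0, 0.02], [0, 0, 0, -0.0194, -0.0919, 0, 0.02], [0, 0, 0, -0.0194, -0.0919, 0, 0.02], [0, 0, 0, -0.0194, -0.0919, 0, 0.02]])

```text
clock: 6.02
eef_pos: [552.5, -88.2, 207.9]
tcp_rot: [3.142, -0.0, 2.712]
contact_force: [-0.1, -0.1, -5.5]
opening: 0.337
grasp_force: 60.1
```

```bash
python3 -c "
from h import *
to(552,-89,148)
for n in('side','top'):
    im,W=cloud(n); save(n+'2',im)
    h=cv2.cvtColor(im,cv2.COLOR_RGB2HSV)
    m=(h[...,1]<60)&(h[...,2]>110)&(W[...,2]>120)&(W[...,2]<195)&(abs(W[...,0]-552)<75)&(abs(W[...,1]+89)<75)
    p=W[m]
    for z in (150,160,170,180):
        q=p[abs(p[:,2]-z)<4]; 
        if len(q)>10: print(n,z,len(q),cv2.minEnclosingCircle(q[:,:2].astype(np.float32)))
"
```

```text
t 6.025 pos [552.5 -88.2 207.9] rpy [ 3.1415e+00 -1.0000e-04  2.7117e+00] F [-0.1 -0.1 -5.5] open 0.337 grip 60.08515119552612 q [-0.16  0.3   1.82  0.    1.03 -1.3 ]
tool shift mm [ 0.1 -1.  59.9]
side 150 118 ((544.847900390625, -122.81858825683594), 44.80107116699219)
side 160 361 ((552.094970703125, -89.35671997070312), 62.627647399902344)
side 170 902 ((552.72021484375, -90.56559753417969), 60.47263717651367)
side 180 1069 ((552.5272216796875, -90.28564453125), 46.598960876464844)
top 160 233 ((550.807861328125, -87.07301330566406), 62.18733596801758)
top 170 818 ((549.020751953125, -85.03507232666016), 59.198211669921875)
top 180 853 ((546.4774780273438, -82.12899780273438), 44.50175094604492)
```

View pics/side2.png

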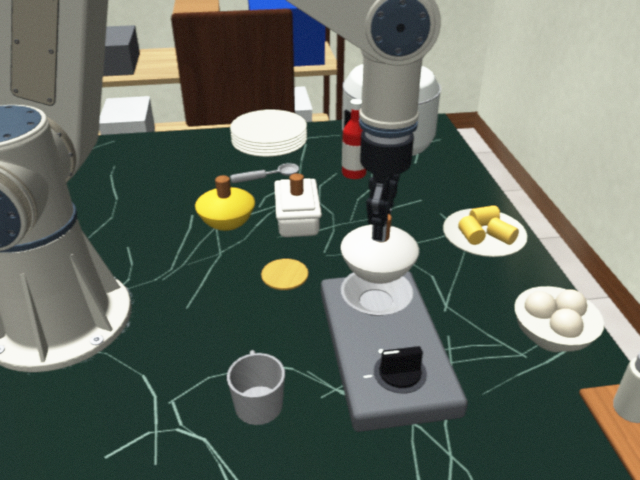

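The picture shows the bowl upright at (380,250), centred over the ring at (377,290). Lowering it.

Converted, 0.055 m is 0.0688, 0.053 m is 0.0663.

Emit:
move_arm(motion=[[0, 0, 0, 0, 0, 0.0125, 0.02], [0, 0, 0, 0, -0.0006, 0.0313, 0.02], [0, 0, 0, 0, -0.0009, 0.0488, 0.02], [0, 0, 0, 0, -0.0009, 0.06, 0.02], [0, 0, 0, 0, -0.0009, 0.0663, 0.02], [0, 0, 0, 0, -0.0009, 0.0688, 0.02], [0, 0, 0, 0, -0.0009, 0.0688, 0.02]])

```text
clock: 7.0
eef_pos: [552.3, -89.4, 153.2]
tcp_rot: [3.141, 0.0, 2.711]
contact_force: [-0.0, 0.6, -6.2]
opening: 0.332
grasp_force: 60.0
```

Converted, 0.003 m is 0.0038, 0.002 m is 0.0025.

Emit:
move_arm(motion=[[0, 0, 0, 0, 0, 0.0013, 0.02], [0, 0, 0, 0, 0, 0.0025, 0.02], [0, 0, 0, 0, 0, 0.0038, 0.02], [0, 0, 0, 0, 0, 0.0038, 0.02]])

```text
clock: 7.5
eef_pos: [552.0, -89.4, 149.9]
tcp_rot: [-3.142, -0.0, 2.711]
contact_force: [0.1, -0.2, -5.7]
opening: 0.335
grasp_force: 60.0
```

Converted, 0.0015 m is 0.0019, 0.001 m is 0.0013.

Emit:
move_arm(motion=[[0, 0, 0, 0, 0, 0.0006, 0.02], [0, 0, 0, 0, 0, 0.0013, 0.02], [0, 0, 0, 0, 0, 0.0019, 0.02], [0, 0, 0, 0, 0, 0.0019, 0.02]])

```text
clock: 8.0
eef_pos: [552.4, -89.3, 149.0]
tcp_rot: [3.141, 0.001, 2.711]
contact_force: [-0.8, 2.8, 2.0]
opening: 0.334
grasp_force: 60.9
```

Converted, 0.0008 m is 0.001, 0.0006 m is 0.0008.

Emit:
move_arm(motion=[[0, 0, 0, 0.0004, 0.0005, 0, 0.02], [0, 0, 0, 0.0005, 0.001, 0.0004, 0.02], [0, 0, 0, 0.0005, 0.001, 0.0008, 0.02], [0, 0, 0, 0.0005, 0.001, 0.0008, 0.02]])

```text
clock: 8.5
eef_pos: [552.5, -88.5, 148.4]
tcp_rot: [3.141, 0.001, 2.711]
contact_force: [-0.9, 1.7, 5.4]
opening: 0.337
grasp_force: 61.4
```

Seated, with the force reversed. Releasing and rising.

Emit:
move_arm(motion=[[0, 0, 0, 0, 0, 0, 0.032], [0, 0, 0, 0, 0, 0, 0.04], [0, 0, 0, 0, 0, 0, 0.06], [0, 0, 0, 0, 0, 0, 0.08], [0, 0, 0, 0, 0, 0, 0.085], [0, 0, 0, 0, 0, 0, 0.085]], grip_force=20)

```text
clock: 9.25
eef_pos: [552.1, -88.5, 147.9]
tcp_rot: [-3.142, 0.0, 2.711]
contact_force: [0.6, 0.5, -0.7]
opening: 0.997
grasp_force: 0.0
```

Converted, -0.08 m is -0.1, -0.075 m is -0.0938.

Emit:
move_arm(motion=[[0, 0, 0, 0, 0, -0.0125, 0.085], [0, 0, 0, 0, 0, -0.0375, 0.085], [0, 0, 0, 0, 0, -0.0688, 0.085], [0, 0, 0, 0, 0, -0.0938, 0.085], [0, 0, 0, 0, 0, -0.1, 0.085], [0, 0, 0, 0, 0, -0.1, 0.085]])

```text
clock: 10.0
eef_pos: [552.0, -88.5, 228.0]
tcp_rot: [3.141, 0.0, 2.711]
contact_force: [0.1, -0.9, -0.3]
opening: 0.994
grasp_force: 0.0
```

```bash
cat > b.py <<'E'
from h import *
to(553.5,-248,228)
for n in('side','top'):
    im,W=cloud(n); save(n+'3',im)
    h=cv2.cvtColor(im,cv2.COLOR_RGB2HSV)
    near=(abs(W[...,0]-552)<75)&(abs(W[...,1]+89)<75)
    p=W[near&(h[...,1]<60)&(h[...,2]>110)&(W[...,2]>90)&(W[...,2]<130)]
    for z in (100,110,120):
        q=p[abs(p[:,2]-z)<4]
        if len(q)>10: print(n,z,len(q),cv2.minEnclosingCircle(q[:,:2].astype(np.float32)))
    k=W[near&(h[...,1]>90)&(h[...,0]<20)&(W[...,2]>130)&(W[...,2]<172)]
    if len(k)>5: print('knob',len(k),np.percentile(k[:,2],[50,95,100]),k[k[:,2]>158].mean(0))
    kn=W[(W[...,2]>86)&(W[...,2]<98)&(abs(W[...,0]-553)<45)&(abs(W[...,1]+248)<45)]
    if len(kn)>5: print('bar',len(kn),cv2.minAreaRect(kn[:,:2].astype(np.float32)))
E
python3 b.py
```

```text
t 10.0 pos [552.  -88.5 228. ] rpy [3.1415e+00 4.0000e-04 2.7108e+00] F [ 0.1 -0.9 -0.3] open 0.994 grip 0.0 q [-0.16  0.27  1.8  -0.    1.07 -1.3 ]
tool shift mm [ -67.9 -144.3    0. ]
side 100 295 ((552.6514892578125, -88.80582427978516), 63.2767333984375)
side 110 865 ((551.71337890625, -90.81863403320312), 60.3955192565918)
side 120 1093 ((551.7193603515625, -91.67632293701172), 47.459712982177734)
knob 419 [156.09976737 164.60017576 165.57908989] [551.76554046 -91.06324249 162.68000872]
bar 384 ((554.6735229492188, -248.7355194091797), (18.629070281982422, 60.20420837402344), 89.12943267822266)
top 100 223 ((551.39208984375, -87.56443786621094), 62.46739959716797)
top 110 1067 ((549.3082275390625, -86.33885955810547), 60.6884880065918)
top 120 1256 ((551.4393920898438, -87.04753112792969), 46.28106689453125)
knob 313 [161.39134327 163.99481908 165.44463605] [549.32450329 -86.87759789 162.15447837]
```

The bowl is home: its knob top is at 164 mm and its axis is on the ring. Next, the warmer knob, with yaw going to about 3.153.

Converted, -0.1443 m is -0.1804, -0.134 m is -0.1675, -0.442 rad is -0.221.

Emit:
move_arm(motion=[[0, 0, -0.025, -0.01, -0.0213, 0, 0.085], [0, 0, -0.065, -0.025, -0.0538, 0, 0.085], [0, 0, -0.11, -0.045, -0.095, 0, 0.085], [0, 0, -0.16, -0.065, -0.1375, 0, 0.085], [0, 0, -0.2, -0.0788, -0.1675, 0, 0.08], [0, 0, -0.221, -0.085, -0.1804, 0, 0.06], [0, 0, -0.221, -0.085, -0.1804, 0, 0.05], [0, 0, -0.221, -0.085, -0.1804, 0, 0.05]])

```text
clock: 11.1
eef_pos: [553.3, -247.5, 227.3]
tcp_rot: [3.141, -0.001, -3.131]
contact_force: [0.4, 0.1, 0.3]
opening: 0.579
grasp_force: 0.0
```

```bash
python3 -c "
from h import *
to(553.7,-248,76)"
```

```text
t 11.1 pos [ 553.3 -247.5  227.3] rpy [ 3.1409e+00 -1.0000e-03 -3.1313e+00] F [0.4 0.1 0.3] open 0.579 grip 0.0 q [-0.42  0.35  1.7   0.    1.1  -2.  ]
tool shift mm [ -0.5  -0.6 151.3]
```

Converted, 0.151 m is 0.1888, 0.149 m is 0.1863.

Emit:
move_arm(motion=[[0, 0, 0, -0.0006, -0.0008, 0.025, 0.05], [0, 0, 0, -0.0006, -0.0008, 0.0688, 0.05], [0, 0, 0, -0.0006, -0.0008, 0.1125, 0.05], [0, 0, 0, -0.0006, -0.0008, 0.15, 0.05], [0, 0, 0, -0.0006, -0.0008, 0.175, 0.05], [0, 0, 0, -0.0006, -0.0008, 0.1863, 0.05], [0, 0, 0, -0.0006, -0.0008, 0.1888, 0.05], [0, 0, 0, -0.0006, -0.0008, 0.1888, 0.05]])

```text
clock: 12.1
eef_pos: [554.7, -248.8, 77.7]
tcp_rot: [-3.141, 0.001, -3.13]
contact_force: [0.4, -0.1, -0.1]
opening: 0.584
grasp_force: 0.0
```

Emit:
move_arm(motion=[[0, 0, 0, 0, 0, 0, 0.03], [0, 0, 0, 0, 0, 0, 0.02], [0, 0, 0, 0, 0, 0, 0.005], [0, 0, 0, 0, 0, 0, 0.005], [0, 0, 0, 0, 0, 0, 0.005]], grip_force=50)

```text
clock: 12.72
eef_pos: [554.4, -248.0, 77.6]
tcp_rot: [3.141, 0.0, -3.13]
contact_force: [-0.4, 5.4, 5.1]
opening: 0.178
grasp_force: 49.4
```

Converted, 1.12 rad is 0.56.

Emit:
move_arm(motion=[[0, 0, 0.05, 0, 0, 0, 0.005], [0, 0, 0.125, 0, 0, 0, 0.005], [0, 0, 0.2, 0, 0, 0, 0.005], [0, 0, 0.275, 0, 0, 0, 0.005], [0, 0, 0.35, 0, 0, 0, 0.005], [0, 0, 0.425, 0, 0, 0, 0.005], [0, 0, 0.5, 0, 0, 0, 0.005], [0, 0, 0.56, 0, 0, 0, 0.005]])

```text
clock: 13.72
eef_pos: [554.5, -247.6, 77.6]
tcp_rot: [3.14, -0.001, 2.028]
contact_force: [0.8, 8.2, 5.7]
opening: 0.181
grasp_force: 49.4
```

Converted, 0.06 rad is 0.03.

Emit:
move_arm(motion=[[0, 0, 0.015, 0, 0, 0, 0.005], [0, 0, 0.03, 0, 0, 0, 0.005], [0, 0, 0.03, 0, 0, 0, 0.005]])

```text
clock: 14.1
eef_pos: [554.5, -247.6, 77.6]
tcp_rot: [3.14, -0.001, 1.972]
contact_force: [-0.3, 7.6, 5.4]
opening: 0.179
grasp_force: 49.4
```

```bash
python3 -c "
from h import *
to(553.7,-248,228); print(sensors.sense()['wrist_torque'])"
```

```text
t 14.1 pos [ 554.5 -247.6   77.6] rpy [ 3.1403e+00 -1.0000e-03  1.9716e+00] F [-0.3  7.6  5.4] open 0.179 grip 49.393805265426636 q [-0.42  0.53  1.8   0.    0.81 -0.83]
tool shift mm [ 1.000e-01 -7.000e-01 -1.504e+02]
[ 0.98913795 -0.01213288 -0.22717424]
```

Knob turned about 1.18 rad. Releasing and rising clear.

Emit:
move_arm(motion=[[0, 0, 0, 0, 0, 0, 0.02], [0, 0, 0, 0, 0, 0, 0.035], [0, 0, 0, 0, 0, 0, 0.05], [0, 0, 0, 0, 0, 0, 0.05], [0, 0, 0, 0, 0, 0, 0.05]])

```text
clock: 14.72
eef_pos: [554.1, -248.7, 76.9]
tcp_rot: [-3.142, 0.0, 1.973]
contact_force: [-0.2, -0.6, -0.2]
opening: 0.585
grasp_force: 0.0
```

Converted, -0.2 m is -0.25, -0.19 m is -0.2375.

Emit:
move_arm(motion=[[0, 0, 0, 0, 0, -0.0188, 0.05], [0, 0, 0, 0, 0, -0.0563, 0.05], [0, 0, 0, 0, 0, -0.1, 0.05], [0, 0, 0, 0, 0, -0.15, 0.05], [0, 0, 0, 0, 0, -0.2, 0.05], [0, 0, 0, 0, 0, -0.2375, 0.05], [0, 0, 0, 0, 0, -0.25, 0.05], [0, 0, 0, 0, 0, -0.25, 0.05]])

```text
clock: 15.72
eef_pos: [554.1, -248.7, 277.3]
tcp_rot: [3.141, 0.001, 1.973]
contact_force: [-0.5, 0.4, -0.0]
opening: 0.587
grasp_force: 0.0
```

```bash
sed -i "s/'3'/'4'/" b.py; python3 b.py; python3 -c "
import cv2; a=cv2.imread('pics/side4.png'); cv2.imwrite('pics/crop4.png',cv2.resize(a[100:450,180:500],None,fx=1.7,fy=1.7))"
```

```text
t 15.725 pos [ 554.1 -248.7  277.3] rpy [3.1409e+00 8.0000e-04 1.9728e+00] F [-0.5  0.4 -0. ] open 0.587 grip 0.0 q [-0.42  0.3   1.64 -0.    1.2  -0.83]
tool shift mm [ 0.9 -0.4 49.3]
side 100 302 ((552.6796875, -89.0100326538086), 62.93037796020508)
side 110 857 ((552.7594604492188, -90.69190216064453), 61.30836486816406)
side 120 958 ((554.6710815429688, -90.98436737060547), 48.00522232055664)
knob 359 [155.58845241 164.3548203  166.225411  ] [549.26144598 -92.03793287 162.48913321]
bar 368 ((554.3723754882812, -248.9432373046875), (16.79361915588379, 60.13392639160156), 21.770275115966797)
top 100 250 ((551.4887084960938, -87.71571350097656), 62.73124694824219)
top 110 1091 ((550.2631225585938, -86.20146942138672), 60.23540115356445)
top 120 1247 ((550.2791137695312, -87.73645782470703), 47.10144805908203)
knob 309 [161.48417544 164.16700827 165.20927015] [549.33952418 -86.87345291 162.21614401]
bar 263 ((553.2236938476562, -247.04327392578125), (16.20376205444336, 60.31570816040039), 22.537343978881836)
```

View pics/crop4.png

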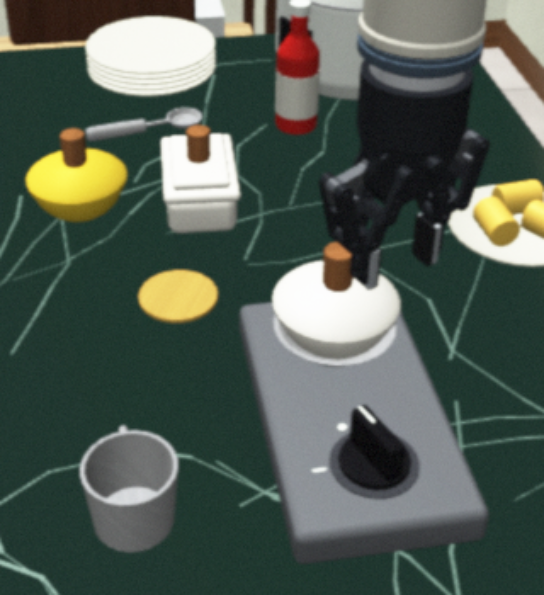

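The crop shows the bowl upright in the ring at (336,310). The knob bar at (375,440) has its white line towards the ring mark and is turned about 68°, which is 1.2 rad. The bystanders are where they were.

```bash
python3 -c "
from rig import order; print(order.sign_off())"
```

```text
the job is handed in; nothing more can be done
None
```

The ivory bowl is sitting upright and fully home in the warmer's ring, the knob is turned to on and stayed there after release, and the job was handed in at about 16 s of the 56 s allowed.

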